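# Check a glued adapter's height with the sprung-foot gauge

## Robot

A 7-joint arm with a two-finger parallel gripper is mounted at the origin on a cart in front of the work surface, level with it; the furniture and walls round the work are solid. World frame = base frame: x ahead of the robot, y to its left, z up, the work surface at z = 0. Lengths are in m, angles in rad, forces in N, time in s.
With the tool pointing down it reaches from about 0.425 to 0.925 m from the base axis. Payload 6.8 kg.
Tool frame: the origin (TCP) lies at the very end of the fingers, on their centre line; the grasp point (between the pads) lies 19 mm behind it; z points along the fingers, y is the line along which they close (so a half turn about z gives the same grasp; the last joint's range is limited). The gripper opens to 85 mm and grips with 20 to 120 N. Pads are 22 mm wide; open, the fingers measure 114 mm over their backs; the gripper's body (76 mm by 85 mm) begins 54 mm behind the grasp point. The pads swing forward as they close: fully open they stand 13 mm farther back than shut.
Start: joints at [1.033, 0.477, 0.022, 1.555, -0.011, 1.109, -0.083], TCP at [0.281, -0.614, 0.231] pointing down, gripper open.
Joint ranges: [-2.96, 2.96], [-0.34, 2.1], [-1.41, 1.46], [0.24, 2.44], [-1.37, 4.51], [0.17, 1.92], [-2.96, 2.96]. Speed limits (rad/s): [2.39, 2.39, 3.14, 3.14, 3.14, 3.14, 3.14].

## Interface

Orientations are given as a rotation vector (axis times angle).
In Python, from bench import r gives the robot as it stands. The module is installed in compiled form; this text tells all that it offers.
- The arm moves only by the tool servo_tool, never from a script. Its argument "commands" is a list of rows, each a list of 7 numbers: the turn, a rotation vector about the world's x, y, z in degrees, then the shift along the world's x, y, z in mm, then the closure, from 0 (fully open) to 1 (shut). A call has 1 to 5 rows; each row is the pose to reach, as a shift and turn from the pose commanded when the call began; what a row does not reach only later rows make up. A row lasts 1/12 s, in which the tool goes at most 41.7 mm and 7.16 degrees, less where a joint would pass 70% of its speed; a pose out of reach is approached as far as the arm can. A call with a gripper value outside its range is refused whole. The fingers move at their own pace and stop on an object; "force" is the grip in N (left out, the last holds). Time passes only in rows, so rows that repeat a pose let the fingers close. It gives the time, the measured TCP pose, the force, the opening and the grip force at its end, in the units of the state.
- r.get_obs(): the state, without advancing time (a new reading comes with each control period).
- r.grab_frame(name): name is "side" or "top" or "wrist"; returns (picture, depth): 400x640x3 uint8, blue, green, red; 400x640 float32, m along the optical axis (not along the pixel's ray), 0 where there is no reading.
- r.camera_info(name): a dict with "vertical_fov" (degrees; the focal length in pixels is half the picture's height over the tangent of half this angle, whatever the lens; pixels are square), "cx", "cy" (the principal point, pixels), "D" ([k1, k2, p1, p2, k3] as OpenCV has them; the pictures are not rectified), "cam_to_world" (4x4, takes a point from camera to world coordinates); the wrist camera has in their place "T_tool_cam" (4x4, takes a point from camera to tool coordinates, whose origin is the TCP and whose axes are the flange's). Camera axes: x right, y up, looking along -z (the intrinsics and any distortion apply to the point x, -y, -z); pixel columns grow to the right and rows downward; lengths in m; the calibration is good to about 2 mm. A picture is of the moment at which its call begins: read the wrist's pose just before it. camera_info takes no time and is no camera call.
- r.hand_in(): hands the job in; it is judged then, once.
The state is a dict: "clock": time; "joints": joint angles; "qvel": joint speeds; "tau": joint torques, N m; "tcp_pos": TCP position; "orientation": TCP orientation; "contact_force": force on the tool from outside, world axes, zero at the start; "moment": the same for the moment, N m; "grip_width": finger opening in m; "gripper_force": force on a finger pad.
Only numpy, scipy, OpenCV 4.12 (cv2) and the standard library are available. Lean on these libraries where they do the work, as an engineer would, in place of code of your own. Each camera call takes 0.05 s, during which the arm holds its last target. There are 200 camera calls.

## Task

Draw the red-gripped pin sideways out of the blue cradle and lay it in the cradle's open side notch; only then lift the height gauge out of the leaning cradle. Stand the gauge gently upright on the steel plate, its legs either side of the black mains adapter and its sprung foot on the middle of the adapter's top, so that it reads the adapter's height, and leave it standing there. Do not push the adapter out of its place or disturb the bottle, jar, tape and multimeter.

Things in the scene. Friction and masses are not known exactly. Their poses are not given: they have to be found in the camera images.
- cradle: Blue gauge cradle fixed to the bench, 165 x 152 mm. Origin on the bench under its leaning bed; y along the pin, z up. The bed leans 30 deg, its normal tipping to the cradle's -x; two 34 mm lips hold the gauge's low (-x) side. An ear, y -62 to -88 mm, top z 125 mm, has an 11.5 mm square bore along y at x -34, z 104 mm.
- notch (a point): Where the pin's origin must rest in the open-topped, yellow-lipped side notch, in front (-x) of the ear; axes as the cradle's. Channel along y, 14 mm wide, cradle y -43 to -85 mm, floor 5 mm below this point and 80 mm above the bench; splayed lips end 19 mm above the floor. Only the shank lies in it, the grip stays outside at -y.
- pin: Pin 89 mm long, 0.08 kg: steel shank 10 mm across from y -3.5 to +43.5 mm of the origin, round red grip 18 mm across from y -3.5 to -45.5 mm; y along the pin. At the start it sits in the ear's bore with its tip over the end of the gauge's bridge, so the gauge cannot be lifted; drawn 54 mm to the cradle's -y it is free.
- pin_grip (a point): Middle of the pin's red grip, on its axis.
- gauge: Loose bridge gauge, 0.5 kg. Origin between its two soles; z up the gauge, y leg to leg. Legs 50 (x) x 14 (y) x 52 mm, inner faces 88 mm apart, outer 116. Bridge 116 x 34 mm, z 50 to 62. Black grip housing 26 (x) x 30 (y) mm, z 62 to 122, scale on its -x face. May stand either way round. At the start its z tips 30 deg to the cradle's -x.
- gauge_grip (a point): Middle of the black housing where it is gripped across its 30 mm width (gauge y), 98 mm above the soles; axes as the gauge's.
- gauge_foot (a joint): Reading of the gauge in m: how far the sprung foot (a steel disc 20 mm across) is pushed up. 0 when free, its sole then 14 mm above the leg soles; 0.030 at most. On the 32 mm adapter with the legs flat on the plate it reads 0.018. Pushing it up takes about 2 N.
- foot_tip (a point): Centre of the sole of the sprung foot, on the gauge's z axis.
- plate: Steel setting plate 160 x 160 x 12 mm, fixed; origin at the centre of its underside.
- adapter: Loose black mains adapter on the plate, case 44 mm (x) x 98 mm (y) x 32 mm; a short cord grip of 18 mm sticks out at -y. Origin on its underside, 9 mm from the middle of the case.
- adapter_top (a point): Middle of the flat top of the adapter's case (x across its 44 mm, y along it).
- bottle: White squeeze bottle with red nozzle, 54 mm across, 153 mm tall, loose; origin at the centre of its underside.
- jar: Flux jar with yellow cap, 52 mm across, 42 mm tall, loose; origin at the centre of its underside.
- tape: Roll of amber tape, 66 mm across, 18 mm tall, loose; origin at the centre of its underside.
- meter: Yellow multimeter lying on its back, 136 (x) x 74 (y) x 44 mm, loose; origin at the centre of its underside.

How it is judged:
On the way, in this order (a step that is already met when the one before it is completed fails the run):
1. the pin lies in the notch while the gauge still stands in the cradle (x of pin in the frame of notch between -0.004 and 0.004 m and z of pin in the frame of notch between -0.004 and 0.004 m and y of pin in the frame of notch between -0.012 and 0.012 m and angle between the y axis of pin and the y axis of cradle, either way round below 0.15 rad and distance between gauge and cradle below 0.06 m), for 0.2 s.
2. the gauge has been lifted out of the cradle (distance between gauge and cradle above 0.15 m), for 0.1 s.
At the end, for the whole second after the job is handed in: Pin in the notch: within 4 mm across and in height, 12 mm along, 0.15 rad. Gauge upright within 0.04 rad, legs on the plate within 3 mm, foot touching the adapter within 12 mm across, 15 mm along of its top's middle, reading 16-20 mm. Adapter moved under 15 mm. Gauge and pin released, at rest (x of pin in the frame of notch between -0.004 and 0.004 m and z of pin in the frame of notch between -0.004 and 0.004 m and y of pin in the frame of notch between -0.012 and 0.012 m and angle between the y axis of pin and the y axis of cradle, either way round below 0.15 rad and angle between gauge's own z axis and vertical below 0.04 rad and z of gauge in the frame of plate between 0.01 and 0.015 m and value of joint gauge_foot between 0.016 and 0.02 m and contact force between gauge_foot and adapter above 0.3 N and x of foot_tip in the frame of adapter_top between -0.012 and 0.012 m and y of foot_tip in the frame of adapter_top between -0.015 and 0.015 m and distance of adapter from where it was at the start of the episode below 0.015 m and linear speed of each of gauge, pin below 0.02 m/s).
It fails at once if glue bottle moved more than 30 mm (distance of bottle from where it was at the start of the episode above 0.03 m).
It fails at once if flux jar moved more than 30 mm (distance of jar from where it was at the start of the episode above 0.03 m).
It fails at once if amber tape roll moved more than 30 mm (distance of tape from where it was at the start of the episode above 0.03 m).
It fails at once if yellow multimeter moved more than 30 mm (distance of meter from where it was at the start of the episode above 0.03 m).
It fails at once if the gauge struck the plate or adapter with more than 60 N (contact force between gauge and plate above 60 N or contact force between gauge and adapter above 60 N).
It also fails if it takes over 58 s, if anything falls off the work surface, if the arm or the gripper's body presses on something with over 40 N, if the wrist force passes 120 N, or if a joint passes its speed limit or range.

## Working session

There is one attempt and no reset: what is moved stays moved. The work goes in short steps, Python scripts to look and compute and a tool call to move; the robot and the scene stay as the last step left them, time stands still between calls to the robot, and variables do not carry over. Pictures are saved under pics/ and viewed, at most 10 in all, crops included, and the job is handed in when it is done.

Besides the shell and the picture viewer there is one more tool, called after "Emit:" as name([rows], argument=value, ...), one row to a line, values as JSON. servo_tool: Moves the arm, as the interface text tells. Its arguments: {"type":"object","properties":{"commands":{"type":"array"},"force":{"type":"number"}},"required":["commands"]}

```bash
mkdir -p pics; cat > h.py <<'E'
import numpy as np,cv2
from bench import r
from scipy.spatial.transform import Rotation as R
def K(n):
    c=r.camera_info(n); f=200/np.tan(np.radians(c["vertical_fov"])/2)
    return c,np.array([[f,0,c["cx"]],[0,f,c["cy"]],[0,0,1.]]),np.array(c["D"],float)
def pose(n,o=None):
    c=r.camera_info(n)
    if n!="wrist": return np.array(c["cam_to_world"])
    o=o or r.get_obs(); T=np.eye(4); T[:3,:3]=R.from_rotvec(o["orientation"]).as_matrix(); T[:3,3]=o["tcp_pos"]
    return T@np.array(c["T_tool_cam"])
def rays(n,px,T):
    c,k,D=K(n); u=cv2.undistortPoints(np.array(px,float).reshape(-1,1,2),k,D).reshape(-1,2)
    d=np.c_[u[:,0],-u[:,1],-np.ones(len(u))]
    return T[:3,3],d@T[:3,:3].T
def onz(n,px,T,z):
    o,d=rays(n,px,T); return o+d*((z-o[2])/d[:,2])[:,None]
def depthpts(n,px,T,dep):
    o,d=rays(n,px,T); px=np.array(px,int).reshape(-1,2); return o+d*dep[px[:,1],px[:,0]][:,None]
def proj(n,P,T):
    c,k,D=K(n); p=(np.atleast_2d(P)-T[:3,3])@T[:3,:3]; p=p*[1,-1,-1]
    return cv2.projectPoints(p,np.zeros(3),np.zeros(3),k,D)[0].reshape(-1,2)
def tri(o1,d1,o2,d2):
    A=np.c_[d1,-d2]; s=np.linalg.lstsq(A,o2-o1,rcond=None)[0]; a=o1+s[0]*d1;b=o2+s[1]*d2
    return (a+b)/2,np.linalg.norm(a-b)
def grab(n,name):
    o=r.get_obs(); T=pose(n,o); im,d=r.grab_frame(n); cv2.imwrite(f"pics/{name}.png",im); np.savez(f"pics/{name}.npz",im=im,d=d,T=T); return im,d,T
def load(name):
    z=np.load(f"pics/{name}.npz"); return z["im"],z["d"],z["T"]
E
python3 - <<'E'
from h import *
for n in("side","top","wrist"):
    im,d,T=grab(n,n+"0"); c=r.camera_info(n); print(n,c["vertical_fov"],c["D"],T.round(3).tolist(),(d==0).mean())
print(r.get_obs())
E
```

```text
side 55.05047088011405 [-0.09066549  0.          0.          0.          0.        ] [[-0.856, 0.316, -0.409, 0.061], [-0.517, -0.538, 0.666, 0.782], [-0.01, 0.781, 0.624, 0.829], [0.0, 0.0, 0.0, 1.0]] 0.00530859375
top 47.91675226268423 [0.03699574 0.         0.         0.         0.        ] [[0.005, 0.982, -0.187, 0.306], [-1.0, 0.004, -0.006, -0.014], [-0.005, 0.187, 0.982, 1.408], [0.0, 0.0, 0.0, 1.0]] 0.00395703125
wrist 67.27859112969625 [-0.05265641  0.          0.          0.          0.        ] [[0.416, 0.858, 0.3, 0.358], [-0.909, 0.394, 0.135, -0.577], [-0.003, -0.329, 0.944, 0.372], [0.0, 0.0, 0.0, 1.0]] 0.00394140625
{'clock': 0.15, 'joints': array([ 1.03293551,  0.47760451,  0.02235697,  1.55619774, -0.0114927 ,
        1.10929922, -0.0831023 ]), 'qvel': array([-3.09720938e-04, -1.94285695e-03,  6.54411300e-07, -3.64344805e-03,
       -1.54051524e-03, -6.93790034e-04, -8.43589909e-05]), 'tau': array([ 3.17334598e-03, -5.96923363e+01,  1.61066305e+00, -2.81487948e+01,
        1.27394739e-02,  6.59665689e-03, -3.91121137e-05]), 'tcp_pos': array([ 0.28104329, -0.61322018,  0.23056433]), 'orientation': array([-3.06804722e+00, -6.69616900e-01,  6.25083767e-04]), 'contact_force': array([-0.87014281,  0.23396387,  0.06467717]), 'moment': array([ 0.01566944, -0.01511064,  0.03927585]), 'gripper_force': 0.0, 'grip_width': 0.08546875040414045}
```

View pics/top0.png

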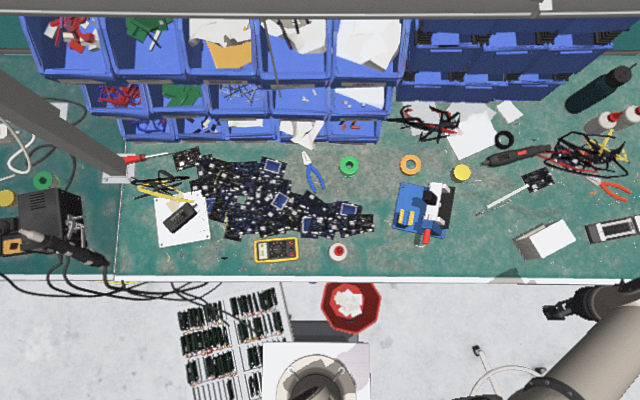

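View pics/side0.png

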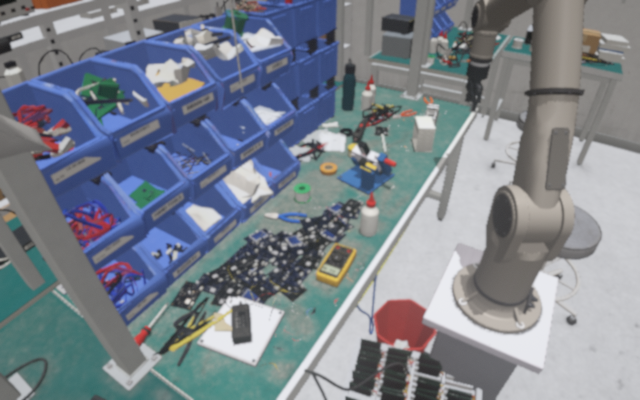

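Top: cradle near (425,212), its red pin grip at (426,237) pointing to the robot, notch with yellow lips at (403,216) on its left. White plate at (183,218) with the black adapter at (181,217); meter (276,250), bottle (338,252), jar (462,172), tape (410,163). The side view agrees.

```bash
python3 - <<'E'
from h import *
im,d,T=load("top0")
px=[(425,212),(426,237),(403,216),(430,197),(183,218),(181,217),(276,250),(338,252),(462,172),(410,163),(340,278)]
for p,q in zip(px,depthpts("top",px,T,d)): print(p,q.round(3))
o=r.get_obs(); print(R.from_rotvec(o["orientation"]).as_matrix().round(3)); print(np.array(r.camera_info("wrist")["T_tool_cam"]).round(3))
c=cv2.resize(im[150:290,370:500],None,fx=6,fy=4.2,interpolation=cv2.INTER_CUBIC)
E
```

```text
(425, 212) [ 0.546 -0.34   0.009]
(426, 237) [ 0.455 -0.315  0.112]
(403, 216) [ 0.52  -0.255  0.092]
(430, 197) [ 0.564 -0.321  0.156]
(183, 218) [0.518 0.41  0.043]
(181, 217) [0.521 0.416 0.043]
(276, 250) [0.422 0.124 0.038]
(338, 252) [ 0.409 -0.061  0.127]
(462, 172) [ 0.666 -0.45   0.046]
(410, 163) [ 0.709 -0.3   -0.003]
(340, 278) [ 0.34  -0.072 -0.   ]
[[ 0.909  0.417 -0.001]
 [ 0.417 -0.909  0.001]
 [-0.    -0.001 -1.   ]]
[[-0.001  0.944  0.329  0.085]
 [ 1.     0.     0.001 -0.001]
 [ 0.001  0.329 -0.944 -0.142]
 [ 0.     0.     0.     1.   ]]
```

Emit:
servo_tool([
  [0,0,-6,20,25,20,0],
  [0,0,-12,45,60,40,0],
  [0,0,-18,70,95,50,0],
  [0,0,-24.6,95,130,60,0],
  [0,0,-24.6,120,165,70,0],
], force=30)

```text
clock: 0.57
tcp_pos: [0.3945, -0.4574, 0.2987]
orientation: [3.142, -0.009, -0.0]
contact_force: [0.0, 0.7, -0.9]
grip_width: 0.0854
gripper_force: 0.0
```

Emit:
servo_tool([
  [0,0,0,20,32,0,0],
  [0,0,0,40,64,0,0],
  [0,0,0,60,96,0,0],
  [0,0,0,80,125,0,0],
  [0,0,0,80,125,0,0],
])

```text
clock: 0.98
tcp_pos: [0.479, -0.3256, 0.2982]
orientation: [-3.138, -0.019, -0.004]
contact_force: [1.3, -0.2, -0.3]
grip_width: 0.0852
gripper_force: 0.0
```

```bash
python3 - <<'E'
from h import *
im,d,T=grab("wrist","w1"); o=r.get_obs(); print(o["clock"],o["tcp_pos"],R.from_rotvec(o["orientation"]).as_matrix().round(3),o["qvel"].round(3))
E
```

```text
1.0333 [ 0.47668215 -0.32933019  0.29817637] [[ 1.     0.009  0.001]
 [ 0.009 -1.     0.002]
 [ 0.001 -0.002 -1.   ]] [ 0.051  0.002  0.08  -0.001  0.028  0.003  0.028]
```

View pics/w1.png

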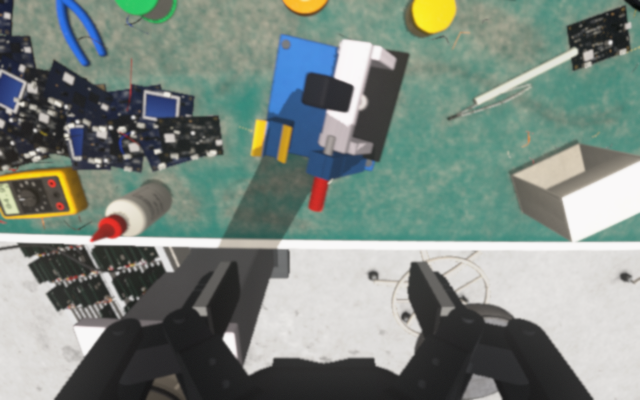

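Wrist view: red grip at (318,193), yellow notch lips at (258,142) and (285,143), gauge bridge around (345,95), black housing (327,90), ear about (335,165).

```bash
cat >> h.py <<'E'
def masks(im):
    h=cv2.cvtColor(im,cv2.COLOR_BGR2HSV); H,S,V=[h[...,i].astype(int) for i in range(3)]
    return dict(red=((H<8)|(H>172))&(S>140)&(V>70),yel=(H>18)&(H<32)&(S>120)&(V>90),blue=(H>98)&(H<118)&(S>120)&(V>60))
def blob(m,box):
    x0,y0,x1,y1=box; k=np.zeros(m.shape,bool); k[y0:y1,x0:x1]=m[y0:y1,x0:x1]; v,u=np.nonzero(k); return np.c_[u,v]
E
python3 - <<'E'
from h import *
im,d,T=load("w1"); m=masks(im)
p=blob(m["red"],(290,160,350,225)); P=depthpts("wrist",p,T,d); print("red px",len(p),p.min(0),p.max(0))
vx=cv2.fitLine(p.astype(np.float32),cv2.DIST_L2,0,.01,.01).ravel();print(vx)
print(np.percentile(P,[2,25,50,75,98],axis=0).round(4))
for b in((245,110,271,165),(271,110,300,170)):
    p=blob(m["yel"],b); P=depthpts("wrist",p,T,d); print("yel",len(p),p.min(0),p.max(0)); print(np.percentile(P,[2,25,50,75,98],axis=0).round(4)); 
    c=cv2.boxPoints(cv2.minAreaRect(p.astype(np.float32))); print(c.round(1).tolist(), onz("wrist",c,T,.099).round(4)[:,:2].tolist())
p=blob(m["blue"],(255,25,415,185)); P=depthpts("wrist",p,T,d); q=P[abs(P[:,2]-.125)<.004]; print("ear top",len(q),np.percentile(q,[1,50,99],axis=0).round(4))
h=cv2.minAreaRect(q[:,:2].astype(np.float32)); print(h)
q=P[P[:,2]<.02]; print(np.percentile(q,[1,50,99],axis=0).round(4), cv2.minAreaRect(P[:,:2].astype(np.float32)))
E
```

```text
red px 435 [309 177] [326 210]
[ 1.8408434e-01 -9.8291045e-01  3.1771036e+02  1.9403679e+02]
[[ 0.4389 -0.3264  0.1065]
 [ 0.4484 -0.3216  0.1092]
 [ 0.4584 -0.318   0.1105]
 [ 0.4674 -0.3135  0.1113]
 [ 0.4764 -0.3088  0.1126]]
yel 374 [251 120] [265 155]
[[ 0.5    -0.256   0.0897]
 [ 0.5096 -0.2518  0.0924]
 [ 0.5195 -0.2491  0.095 ]
 [ 0.5294 -0.2465  0.0975]
 [ 0.539  -0.242   0.0993]]
[[250.1999969482422, 154.6999969482422], [255.8000030517578, 118.69999694824219], [266.29998779296875, 120.4000015258789], [260.6000061035156, 156.39999389648438]] [[0.5006, -0.2398], [0.5408, -0.2486], [0.539, -0.2602], [0.4988, -0.2518]]
yel 323 [278 125] [291 162]
[[ 4.771e-01 -2.850e-01 -5.000e-04]
 [ 5.017e-01 -2.810e-01  9.370e-02]
 [ 5.122e-01 -2.782e-01  9.630e-02]
 [ 5.228e-01 -2.751e-01  9.770e-02]
 [ 5.329e-01 -2.681e-01  9.920e-02]]
[[276.79998779296875, 161.3000030517578], [283.3999938964844, 124.4000015258789], [291.8999938964844, 125.9000015258789], [285.29998779296875, 162.8000030517578]] [[0.4933, -0.2702], [0.5349, -0.279], [0.5333, -0.2884], [0.4916, -0.28]]
ear top 139 [[ 0.4806 -0.3341  0.1211]
 [ 0.4927 -0.3289  0.1225]
 [ 0.5035 -0.3229  0.1245]]
((0.4924696385860443, -0.3275945484638214), (0.010359791107475758, 0.024322744458913803), 74.34209442138672)
[[ 0.4739 -0.3832  0.007 ]
 [ 0.577  -0.2889  0.0092]
 [ 0.6375 -0.2501  0.0113]] ((0.5471182465553284, -0.33057093620300293), (0.16596075892448425, 0.16086138784885406), 77.79105377197266)
```

Emit:
servo_tool([
  [0,0,-5,-9,18,-30,0],
  [0,0,-10,-18,36,-60,0],
  [0,0,-12.7,-27,54,-88,0],
  [0,0,-12.7,-27,54,-88,0],
  [0,0,-12.7,-27,54,-88,0],
])

```text
clock: 1.45
tcp_pos: [0.4449, -0.2797, 0.2089]
orientation: [-3.122, 0.346, 0.006]
contact_force: [1.1, -0.8, 0.8]
grip_width: 0.0853
gripper_force: 0.0
```

```bash
python3 - <<'E'
from h import *
im,d,T=grab("wrist","w2"); o=r.get_obs(); print(o["clock"],o["tcp_pos"],R.from_rotvec(o["orientation"]).as_matrix().round(3).tolist(),abs(o["qvel"]).max().round(3))
E
```

```text
1.5 [ 0.44654658 -0.2810293   0.2104805 ] [[0.976, -0.22, -0.0], [-0.22, -0.976, -0.0], [-0.0, 0.001, -1.0]] 0.05
```

View pics/w2.png

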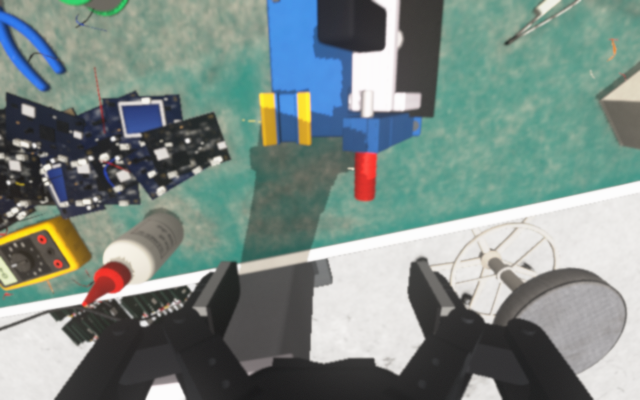

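Aligned view: lips at (268,118) and (305,118), red grip at (365,176), vertical in the picture.

```bash
python3 - <<'E'
from h import *
im,d,T=load("w2"); m=masks(im)
def st(n,P,ps=(2,25,50,75,98)): print(n,len(P)); print(np.percentile(P,ps,axis=0).round(4))
p=blob(m["red"],(345,140,390,210)); P=depthpts("wrist",p,T,d)
# pin axis direction from crest points
l=cv2.fitLine(P[P[:,2]>.1][:,:2].astype(np.float32),cv2.DIST_HUBER,0,.001,.001).ravel(); print("pin",l)
L=[]
for b in((255,85,281,150),(292,85,316,150)):
    p=blob(m["yel"],b); Q=depthpts("wrist",p,T,d); Q=Q[Q[:,2]>.07]; q=Q[Q[:,2]>.096]; L.append(Q)
    l=cv2.fitLine(q[:,:2].astype(np.float32),cv2.DIST_HUBER,0,.001,.001).ravel(); print("lip",l,np.degrees(np.arctan2(l[1],l[0])))
a=np.radians(-12.2); yc=np.array([np.cos(a),np.sin(a),0]); xc=np.array([yc[1],-yc[0],0])
A=np.c_[xc,yc,[0,0,1]]
st("red xyz cradle",P@A); 
for Q in L: st("lip",Q@A)
for n,b in(("red",(345,140,390,210)),("yl",(255,85,281,150)),("yr",(292,85,316,150))):
    p=blob(m["red" if n=="red" else "yel"],b); 
    for z in (.104,.099,.080):
        o=onz("wrist",p,T,z)@A; print(n,z,np.percentile(o[:,0],[1,99]).round(4),np.percentile(o[:,1],[1,99]).round(4))
p=blob(m["blue"],(330,90,425,160)); Q=depthpts("wrist",p,T,d)@A; st("ear",Q[Q[:,2]>.12],(1,10,50,90,99))
print((np.array(r.get_obs()["tcp_pos"])@A).round(4),A.T.round(4).tolist())
E
```

```text
pin [ 0.98328894 -0.18205181  0.45786974 -0.31685412]
lip [ 0.97933817 -0.20222959  0.5190067  -0.24603522] -11.667369
lip [ 0.9764778  -0.21561801  0.5114034  -0.28000364] -12.451787
red xyz cradle 937
[[0.2054 0.4964 0.1054]
 [0.2089 0.5064 0.1089]
 [0.2127 0.5165 0.1103]
 [0.2169 0.5261 0.1111]
 [0.2216 0.5345 0.1126]]
lip 717
[[0.1282 0.5408 0.09  ]
 [0.131  0.5509 0.0929]
 [0.1333 0.5613 0.0955]
 [0.1357 0.5717 0.0978]
 [0.1381 0.5802 0.0997]]
lip 601
[[0.1583 0.541  0.0909]
 [0.1609 0.5506 0.0942]
 [0.1634 0.5611 0.0966]
 [0.166  0.5713 0.0979]
 [0.1681 0.5798 0.0996]]
red 0.104 [0.2053 0.2223] [0.4938 0.5339]
red 0.099 [0.2059 0.2231] [0.4921 0.533 ]
red 0.08 [0.2079 0.2264] [0.4855 0.5296]
yl 0.104 [0.1294 0.1403] [0.5414 0.5816]
yl 0.099 [0.1283 0.1395] [0.5407 0.5816]
yl 0.08 [0.1245 0.1364] [0.5378 0.5818]
yr 0.104 [0.1593 0.1686] [0.5417 0.5812]
yr 0.099 [0.1589 0.1684] [0.5409 0.5813]
yr 0.08 [0.1573 0.1676] [0.5381 0.5815]
ear 404
[[0.1796 0.5389 0.12  ]
 [0.2128 0.5411 0.1204]
 [0.2166 0.5515 0.1221]
 [0.2204 0.561  0.1237]
 [0.2216 0.5788 0.3503]]
[0.1803 0.4959 0.2105] [[-0.2113, -0.9774, 0.0], [0.9774, -0.2113, 0.0], [0.0, 0.0, 1.0]]
```

Emit:
servo_tool([
  [0,0,0.5,5,-18,-20,0],
  [0,0,0.5,9.5,-36.5,-40,0],
  [0,0,0.5,9.5,-36.5,-80,0.2],
  [0,0,0.5,9.5,-36.5,-110,0.4],
  [0,0,0.5,9.5,-36.5,-110,0.4],
])

```text
clock: 1.92
tcp_pos: [0.4539, -0.3169, 0.0962]
orientation: [-3.122, 0.335, 0.01]
contact_force: [-1.3, 0.6, -1.2]
grip_width: 0.0522
gripper_force: 0.0
```

```bash
python3 - <<'E'
from h import *
im,d,T=grab("wrist","w3"); o=r.get_obs(); print(o["clock"],o["tcp_pos"],o["orientation"],o["grip_width"],o["contact_force"])
a=np.radians(-12.2); yc=np.array([np.cos(a),np.sin(a),0]); xc=np.array([yc[1],-yc[0],0]); A=np.c_[xc,yc,[0,0,1]]
print(o["tcp_pos"]@A)
E
```

```text
1.9667 [ 0.45529804 -0.31735612  0.09903555] [-3.12270955  0.33476944  0.00552529] 0.05140899782114715 [ 1.18802417 -0.69374594  0.55965127]
[0.21397315 0.51208076 0.09903555]
```

View pics/w3.png

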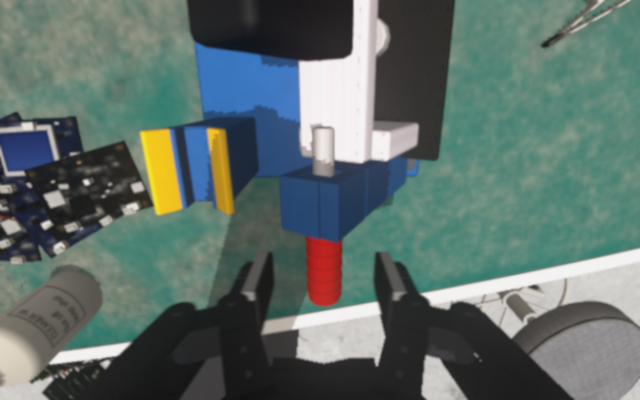

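Fingers straddle the red grip (325,270) centrally; the shank passes through the ear to the bridge end (322,140); notch channel at (195,170).

Emit:
servo_tool([
  [0,0,0,0,0,-14,0.4],
  [0,0,0,0,0,-14,0.6],
  [0,0,0,0,0,-14,1],
  [0,0,0,0,0,-14,1],
  [0,0,0,0,0,-14,1],
], force=30)

```text
clock: 2.38
tcp_pos: [0.4576, -0.3177, 0.0884]
orientation: [3.122, -0.334, 0.005]
contact_force: [0.7, -1.6, 2.4]
grip_width: 0.0169
gripper_force: 29.3
```

Emit:
servo_tool([
  [0,0,0,0,0,0,1],
  [0,0,0,0,0,0,1],
  [0,0,0,0,0,0,1],
])

```text
clock: 2.63
tcp_pos: [0.4576, -0.3177, 0.0879]
orientation: [3.122, -0.334, 0.005]
contact_force: [0.0, -2.4, 7.1]
grip_width: 0.0167
gripper_force: 29.7
```

Emit:
servo_tool([
  [0,0,0,0,0,2.5,1],
  [0,0,0,-10,2.1,2.5,1],
  [0,0,0,-22,4.7,2.5,1],
  [0,0,0,-34,7.3,2.5,1],
  [0,0,0,-46,9.9,2.5,1],
])

```text
clock: 3.05
tcp_pos: [0.4088, -0.3063, 0.0887]
orientation: [-3.124, 0.334, 0.001]
contact_force: [-0.5, 0.1, -0.0]
grip_width: 0.0167
gripper_force: 29.3
```

Emit:
servo_tool([
  [0,0,0,-10,2.1,0,1],
  [0,0,0,-20,4.3,0,1],
  [0,0,0,-20,4.3,0,1],
])

```text
clock: 3.3
tcp_pos: [0.3871, -0.3013, 0.0883]
orientation: [-3.122, 0.335, 0.005]
contact_force: [-1.2, -0.6, -0.6]
grip_width: 0.0171
gripper_force: 29.3
```

```bash
python3 - <<'E'
from h import *
im,d,T=grab("wrist","w4"); o=r.get_obs(); print(o["clock"],o["tcp_pos"],o["orientation"],o["grip_width"],o["contact_force"])
a=np.radians(-12.2); yc=np.array([np.cos(a),np.sin(a),0]); xc=np.array([yc[1],-yc[0],0]); A=np.c_[xc,yc,[0,0,1]]
print(o["tcp_pos"]@A)
E
```

```text
3.35 [ 0.38884754 -0.30179183  0.08861026] [-3.12316044e+00  3.33930590e-01  2.25177300e-03] 0.017033460049106146 [-0.13113383 -0.06700108 -0.90338767]
[0.212803   0.44384187 0.08861026]
```

View pics/w4.png

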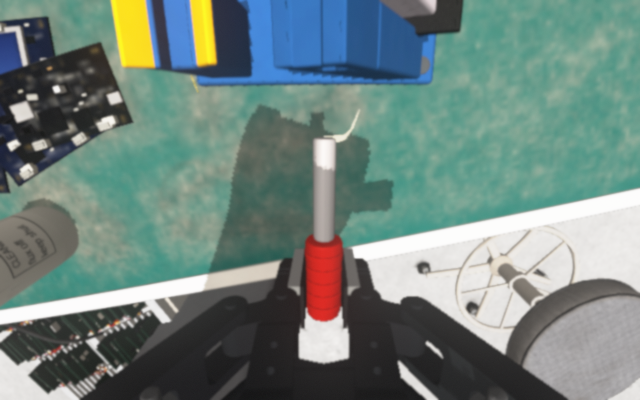

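Pin is clear of the ear: shank from (325,140) to (323,240), grip held at (323,280).

```bash
python3 - <<'E'
from h import *
im,d,T=load("w4")
a=np.radians(-12.2); yc=np.array([np.cos(a),np.sin(a),0]); xc=np.array([yc[1],-yc[0],0]); A=np.c_[xc,yc,[0,0,1]]
g=np.array([(u,v) for v in range(135,305) for u in range(295,350)]); P=depthpts("wrist",g,T,d)@A
m=(P[:,2]>.09)&(P[:,2]<.13); g=g[m];P=P[m]; red=masks(im)["red"][g[:,1],g[:,0]]
print("along",np.percentile(P[:,1],[0,1,99,100]).round(4), "red along",np.percentile(P[red][:,1],[1,99]).round(4))
for v in range(145,300,15):
    q=P[g[:,1]==v]; print(v,q[:,1].mean().round(4),"x",q[:,0].min().round(4),q[:,0].max().round(4),"mid",((q[:,0].min()+q[:,0].max())/2).round(4),"top",np.percentile(q[:,2],95).round(4))
# notch lips from here
m=masks(im)["yel"]
for b in((100,0,160,72),(185,0,225,72)):
    p=blob(m,b); Q=depthpts("wrist",p,T,d)@A; print(np.percentile(Q,[1,50,99],axis=0).round(4).tolist())
    for z in(.099,.09): 
        o=onz("wrist",p,T,z)@A; print(z,np.percentile(o[:,0],[1,99]).round(4),o[:,1].min().round(4))
E
```

```text
along [0.4292 0.432  0.5098 0.5106] red along [0.4308 0.4637]
145 0.5076 x 0.2079 0.2171 mid 0.2125 top 0.1064
160 0.5013 x 0.2078 0.2172 mid 0.2125 top 0.1069
175 0.4949 x 0.2077 0.2173 mid 0.2125 top 0.1073
190 0.4882 x 0.2076 0.2174 mid 0.2125 top 0.1071
205 0.4813 x 0.2075 0.217 mid 0.2123 top 0.1071
220 0.4741 x 0.2074 0.2171 mid 0.2122 top 0.1068
235 0.4658 x 0.2052 0.2188 mid 0.212 top 0.1066
250 0.4583 x 0.1976 0.2253 mid 0.2115 top 0.1107
265 0.4529 x 0.199 0.224 mid 0.2115 top 0.1109
280 0.4475 x 0.1999 0.2232 mid 0.2116 top 0.1205
295 0.4402 x 0.2013 0.2229 mid 0.2121 top 0.1254
[[0.0663, 0.5397, 0.0007], [0.1339, 0.5529, 0.0952], [0.1387, 0.5657, 0.0999]]
0.099 [0.1291 0.1428] 0.5391
0.09 [0.1234 0.138 ] 0.5399
[[0.1578, 0.5394, 0.0807], [0.1647, 0.5519, 0.097], [0.1685, 0.5642, 0.1003]]
0.099 [0.1612 0.1692] 0.5389
0.09 [0.1576 0.1662] 0.5398
```

Emit:
servo_tool([
  [0,0,0,3,12,15,1],
  [0,0,0,8,35,26,1],
  [0,0,0,13.5,62.6,26,1],
  [0,0,0,35,58,26,1],
  [0,0,0,60,52.6,26,1],
])

```text
clock: 3.77
tcp_pos: [0.4506, -0.2476, 0.115]
orientation: [-3.124, 0.328, 0.001]
contact_force: [0.6, -0.3, -0.7]
grip_width: 0.0166
gripper_force: 29.4
```

Emit:
servo_tool([
  [0,0,0,12,-2.6,0,1],
  [0,0,0,23.9,-5.2,0,1],
  [0,0,0,23.9,-5.2,-12,1],
  [0,0,0,23.9,-5.2,-20,1],
  [0,0,0,23.9,-5.2,-20,1],
])

```text
clock: 4.18
tcp_pos: [0.4732, -0.2541, 0.093]
orientation: [-3.123, 0.332, 0.005]
contact_force: [-0.1, 0.4, -1.0]
grip_width: 0.0166
gripper_force: 29.4
```

```bash
python3 - <<'E'
from h import *
im,d,T=grab("wrist","w5"); o=r.get_obs(); print(o["clock"],o["tcp_pos"],o["orientation"],o["grip_width"],o["contact_force"])
a=np.radians(-12.2); yc=np.array([np.cos(a),np.sin(a),0]); xc=np.array([yc[1],-yc[0],0]); A=np.c_[xc,yc,[0,0,1]]
print(o["tcp_pos"]@A)
E
```

```text
4.2333 [ 0.47326369 -0.25432259  0.09369544] [-3.12303869  0.33261633  0.00434114] 0.016952424055617536 [ 0.71632901 -0.75950268 -0.72358405]
[0.14856659 0.51632012 0.09369544]
```

View pics/w5.png

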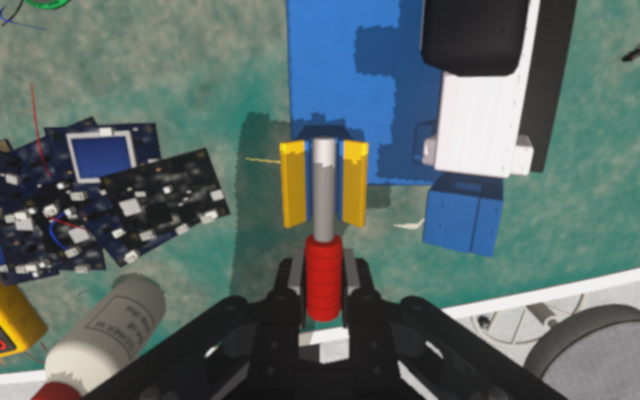

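The shank lies centred over the channel between lips (293,185) and (354,185), not yet lowered.

Emit:
servo_tool([
  [0,0,0,0,0,-8,1],
  [0,0,0,0,0,-16,1],
  [0,0,0,0,0,-21,1],
  [0,0,0,0,0,-21,1],
])

```text
clock: 4.57
tcp_pos: [0.4732, -0.2546, 0.0725]
orientation: [-3.123, 0.333, 0.003]
contact_force: [-0.7, -0.3, -0.9]
grip_width: 0.017
gripper_force: 29.4
```

Emit:
servo_tool([
  [0,0,0,0,0,-1,1],
  [0,0,0,0,0,-2,1],
  [0,0,0,0,0,-2,1],
])

```text
clock: 4.82
tcp_pos: [0.4743, -0.255, 0.0719]
orientation: [3.124, -0.333, 0.0]
contact_force: [-0.2, 0.6, -0.9]
grip_width: 0.0168
gripper_force: 29.4
```

Emit:
servo_tool([
  [0,0,0,0,0,-1,1],
  [0,0,0,0,0,-2,1],
  [0,0,0,0,0,-2,1],
])

```text
clock: 5.07
tcp_pos: [0.4745, -0.2551, 0.0701]
orientation: [3.124, -0.333, 0.001]
contact_force: [0.1, -0.1, 1.8]
grip_width: 0.0166
gripper_force: 29.7
```

```bash
python3 - <<'E'
from h import *
im,d,T=grab("wrist","w6"); 
o=r.get_obs();print(o["clock"],o["tcp_pos"],o["contact_force"])
a=np.radians(-12.2); yc=np.array([np.cos(a),np.sin(a),0]); xc=np.array([yc[1],-yc[0],0]); A=np.c_[xc,yc,[0,0,1]]
g=np.array([(u,v) for v in range(125,240,12) for u in range(306,342)]); P=depthpts("wrist",g,T,d)@A
for v in range(125,240,12):
    q=P[g[:,1]==v]; q=q[(q[:,0]>.144)&(q[:,0]<.153)]; print(v,q[:,1].mean().round(4),"top",np.percentile(q[:,2],[5,50,95]).round(4))
E
```

```text
5.1167 [ 0.47447527 -0.25506843  0.07018098] [-1.5881879   0.46924337  2.264961  ]
125 0.5846 top [0.0079 0.009  0.0102]
137 0.5859 top [0.0827 0.0833 0.0844]
149 0.5817 top [0.0867 0.0887 0.0899]
161 0.5766 top [0.086  0.0881 0.0896]
173 0.5715 top [0.0862 0.0886 0.0895]
185 0.568 top [0.087  0.0885 0.0957]
197 0.5609 top [0.0874 0.0885 0.0896]
209 0.5576 top [0.0873 0.0884 0.0958]
221 0.5496 top [0.0869 0.0883 0.0897]
233 0.5437 top [0.0866 0.0885 0.0903]
```

Emit:
servo_tool([
  [0,0,0,0,0,0.5,0.7],
  [0,0,0,0,0,0.5,0.5],
  [0,0,0,0,0,0.5,0.5],
  [0,0,0,0,0,5,0.45],
  [0,0,0,0,0,25,0.45],
])

```text
clock: 5.53
tcp_pos: [0.4723, -0.254, 0.0928]
orientation: [-3.122, 0.333, 0.008]
contact_force: [0.3, 0.5, 0.9]
grip_width: 0.0465
gripper_force: 0.0
```

Emit:
servo_tool([
  [0,0,0,0,0,35,0.45],
  [0,0,0,0,0,70,0.2],
  [0,0,0,-10,-5,105,0],
  [0,0,0,-15,-10,120,0],
  [0,0,0,-15,-10,120,0],
])

```text
clock: 5.95
tcp_pos: [0.4603, -0.2673, 0.2195]
orientation: [3.12, -0.336, 0.011]
contact_force: [0.0, 0.1, 0.4]
grip_width: 0.0851
gripper_force: 0.0
```

```bash
python3 - <<'E'
from h import *
im,d,T=grab("wrist","w7"); o=r.get_obs(); print(o["clock"],o["tcp_pos"],o["orientation"])
E
```

```text
6.0 [ 0.45984195 -0.26614257  0.21717212] [ 3.12186567 -0.33537471  0.00682284]
```

View pics/w7.png

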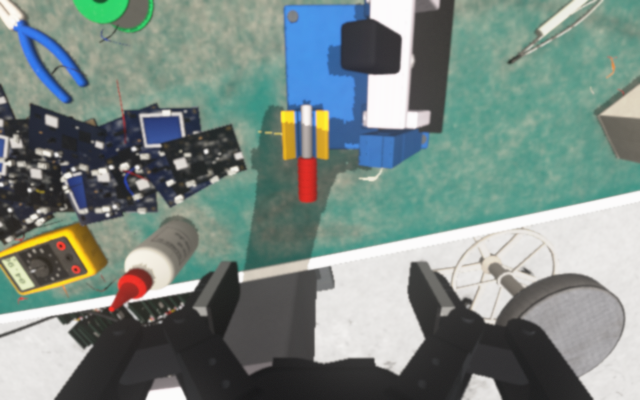

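Pin lies in the notch (shank (306,130), grip (308,180)). Now measure the gauge housing near (372,45).

```bash
cat >> h.py <<'E'
a=np.radians(-12.2); yc=np.array([np.cos(a),np.sin(a),0]); xc=np.array([yc[1],-yc[0],0]); A=np.c_[xc,yc,[0,0,1]]
s3=np.sqrt(3)/2; ez=-.5*xc+[0,0,s3]; ex=s3*xc+[0,0,.5]; G=np.c_[ex,yc,ez]
E
python3 - <<'E'
from h import *
im,d,T=load("w7")
V=im.max(2); m=V<50
p=blob(m,(335,10,408,80)); P=depthpts("wrist",p,T,d); Q=P@G; Q=Q[(Q[:,2]>.0)]
print(len(Q),np.percentile(Q,[1,5,25,50,75,95,99],axis=0).round(4))
t=Q[Q[:,2]>np.percentile(Q[:,2],95)-.004]; print("top",len(t),t.min(0).round(4),np.percentile(t,[1,50,99],axis=0).round(4))
o=r.get_obs(); R0=R.from_rotvec(o["orientation"]); 
tz=-ez; tx=-ex; ty=np.cross(tz,tx); Rt=R.from_matrix(np.c_[tx,ty,tz]); rv=(Rt*R0.inv()).as_rotvec(degrees=True); print("rot",rv,np.linalg.norm(rv),"ty",ty, "joints",o["joints"].round(2))
# grip offset etc
E
```

```text
Traceback (most recent call last):
  File "h.py", line 19, in depthpts
    o,d=rays(n,px,T); px=np.array(px,int).reshape(-1,2); return o+d*dep[px[:,1],px[:,0]][:,None]
        ~~~~^^^^^^^^
  File "h.py", line 13, in rays
    c,k,D=K(n); u=cv2.undistortPoints(np.array(px,float).reshape(-1,1,2),k,D).reshape(-1,2)
                  ~~~~~~~~~~~~~~~~~~~^^^^^^^^^^^^^^^^^^^^^^^^^^^^^^^^^^^^^^^^
cv2.error: OpenCV(4.12.0) /io/opencv/modules/calib3d/src/undistort.dispatch.cpp:347: error: (-215:Assertion failed) CV_IS_MAT(_src) && CV_IS_MAT(_dst) && (_src->rows == 1 || _src->cols == 1) && (_dst->rows == 1 || _dst->cols == 1) && _src->cols + _src->rows - 1 == _dst->rows + _dst->cols - 1 && (CV_MAT_TYPE(_src->type) == CV_32FC2 || CV_MAT_TYPE(_src->type) == CV_64FC2) && (CV_MAT_TYPE(_dst->type) == CV_32FC2 || CV_MAT_TYPE(_dst->type) == CV_64FC2) in function 'cvUndistortPointsInternal'
```

```bash
python3 - <<'E'
from h import *
im,d,T=load("w7")
print(im[45,372],im[60,355],im[20,440])
S=im.max(2).astype(int)-im.min(2); m=(im.max(2)<95)&(S<30)
p=blob(m,(335,10,408,80)); P=depthpts("wrist",p,T,d); Q=P@G; Q=Q[(P[:,2]>.06)]
print(len(Q),np.percentile(Q,[1,5,25,50,75,95,99],axis=0).round(4))
zt=np.percentile(Q[:,2],95); t=Q[Q[:,2]>zt-.004]; print("top",len(t),np.percentile(t,[1,50,99],axis=0).round(4))
w=(im.min(2)>130); p=blob(w,(360,0,440,130)); P=depthpts("wrist",p,T,d); q=P@G; q=q[P[:,2]>.05]; print("bridge",np.percentile(q,[1,25,50,75,99],axis=0).round(4))
o=r.get_obs(); R0=R.from_rotvec(o["orientation"]); 
tz=-ez; tx=-ex; ty=np.cross(tz,tx); Rt=R.from_matrix(np.c_[tx,ty,tz]); rv=(Rt*R0.inv()).as_rotvec(degrees=True); print("rot",rv,np.linalg.norm(rv),"ty",ty, "joints",o["joints"].round(2))
E
```

```text
[65 60 61] [62 55 53] [58 60 62]
2760 [[ 0.2243  0.6092 -0.0113]
 [ 0.2266  0.6098 -0.0051]
 [ 0.2344  0.6153  0.0196]
 [ 0.2435  0.6225  0.0356]
 [ 0.2478  0.6297  0.0369]
 [ 0.2485  0.6354  0.0378]
 [ 0.2489  0.6371  0.0385]]
top 1619 [[0.224  0.6095 0.034 ]
 [0.2372 0.6239 0.0367]
 [0.2481 0.6374 0.0389]]
bridge [[ 0.2108  0.5669 -0.0744]
 [ 0.2321  0.5809 -0.0245]
 [ 0.2437  0.6028 -0.0233]
 [ 0.2509  0.6455 -0.0227]
 [ 0.262   0.6695  0.0181]]
rot [-18.0869281   28.24657511  87.75516941] 93.946664295963 ty [ 0.97741589 -0.2113248   0.        ] joints [ 0.43  0.26 -0.02  1.92  0.01  0.97 -1.39]
```

Emit:
servo_tool([
  [-1.292,2.018,6.268,8,0,10,0],
  [-2.584,4.036,12.536,16,0,20,0],
  [-3.876,6.054,18.805,24,0,30,0],
  [-5.168,8.071,25.073,32,0,40,0],
  [-6.46,10.088,31.341,40,0,50,0],
])

```text
clock: 6.42
tcp_pos: [0.4994, -0.2643, 0.2638]
orientation: [2.959, 0.512, -0.248]
contact_force: [2.0, -0.1, -0.0]
grip_width: 0.0852
gripper_force: 0.0
```

Emit:
servo_tool([
  [-1.292,2.018,6.268,8,0,0,0],
  [-2.584,4.036,12.536,16,0,0,0],
  [-3.876,6.054,18.805,24,0,0,0],
  [-5.168,8.071,25.073,32,0,0,0],
  [-6.46,10.088,31.341,40,0,0,0],
])

```text
clock: 6.83
tcp_pos: [0.5395, -0.264, 0.263]
orientation: [2.572, 1.249, -0.453]
contact_force: [0.3, 0.7, 0.7]
grip_width: 0.0855
gripper_force: 0.0
```

Emit:
servo_tool([
  [-1.292,2.018,6.268,8,0,0,0],
  [-2.584,4.036,12.536,16,0,0,0],
  [-3.876,6.054,18.805,24,-4,-10,0],
  [-5.168,8.071,25.073,39,-7,-30,0],
  [-5.168,8.071,25.073,39,-7,-30,0],
])

```text
clock: 7.25
tcp_pos: [0.5777, -0.2693, 0.2291]
orientation: [2.136, 1.744, -0.587]
contact_force: [-1.4, 1.2, -1.4]
grip_width: 0.0853
gripper_force: 0.0
```

```bash
cat > g.py <<'E'
from h import *
def housing(im,d,T,name="h"):
    S=im.max(2).astype(int)-im.min(2); m=(im.max(2)<95)&(S<30)
    p=blob(m,(0,0,640,400)); P=depthpts("wrist",p,T,d); Q=P@G
    k=(abs(Q[:,0]-.236)<.02)&(abs(Q[:,1]-.6235)<.022)&(Q[:,2]>.028)&(Q[:,2]<.046); t=Q[k]; print(name,"px",p[k].min(0),p[k].max(0),len(t),np.percentile(t,[1,50,99],axis=0).round(4).tolist())
    l=cv2.minAreaRect(t[:,:2].astype(np.float32)); print(l)
E
python3 - <<'E'
from g import *
im,d,T=grab("wrist","w8"); o=r.get_obs(); R0=R.from_rotvec(o["orientation"])
print(o["clock"],o["tcp_pos"],"in G",(o["tcp_pos"]@G).round(4),"joints",o["joints"].round(2),abs(o["qvel"]).max())
housing(im,d,T)
Rt=R.from_matrix(np.c_[-ex,yc,-ez]); print("rot err",(Rt*R0.inv()).as_rotvec(degrees=True).round(2))
E
```

```text
7.3 [ 0.57705429 -0.27003998  0.2309815 ] in G [0.2385 0.6211 0.129 ] joints [ 0.23  0.45 -0.2   1.72  0.66  1.18 -0.49] 0.04107268584786291
h px [311 187] [345 217] 959 [[0.222, 0.61, 0.0328], [0.2334, 0.624, 0.0366], [0.2458, 0.6376, 0.0382]]
((0.23434291779994965, 0.6241030693054199), (0.025587117299437523, 0.0285036563873291), 0.6940745711326599)
rot err [ 0.09 -0.51 -0.11]
```

Emit:
servo_tool([
  [0,-0.5,0,1,-9.7,-23,0],
  [0,-0.5,0,-2,-22,-45,0],
  [0,-0.5,0,-5,-36,-70,0],
  [0,-0.5,0,-7.2,-46.3,-88.5,0],
  [0,-0.5,0,-7.2,-46.3,-88.5,0],
])

```text
clock: 7.72
tcp_pos: [0.5667, -0.3209, 0.143]
orientation: [2.149, 1.721, -0.58]
contact_force: [-0.6, -0.3, 0.1]
grip_width: 0.0856
gripper_force: 0.0
```

```bash
python3 - <<'E'
from g import *
im,d,T=grab("wrist","w9"); o=r.get_obs(); R0=R.from_rotvec(o["orientation"])
print(o["clock"],o["tcp_pos"],"in G",(o["tcp_pos"]@G).round(4),"joints",o["joints"].round(2),o["contact_force"])
housing(im,d,T)
Rt=R.from_matrix(np.c_[-ex,yc,-ez]); print("rot err",(Rt*R0.inv()).as_rotvec(degrees=True).round(2))
E
```

```text
7.7667 [ 0.56857101 -0.31958265  0.14502919] in G [0.239  0.6233 0.0295] joints [ 0.28  0.54 -0.16  1.78  0.74  1.01 -0.55] [ 0.34127124  0.146715   -0.38232169]
h px [301 236] [359 286] 2647 [[0.2216, 0.6102, 0.0304], [0.232, 0.6244, 0.0365], [0.246, 0.6389, 0.0381]]
((0.23419317603111267, 0.6245798468589783), (0.026006238535046577, 0.02996544912457466), 0.767141580581665)
rot err [0.22 0.14 0.27]
```

View pics/w9.png

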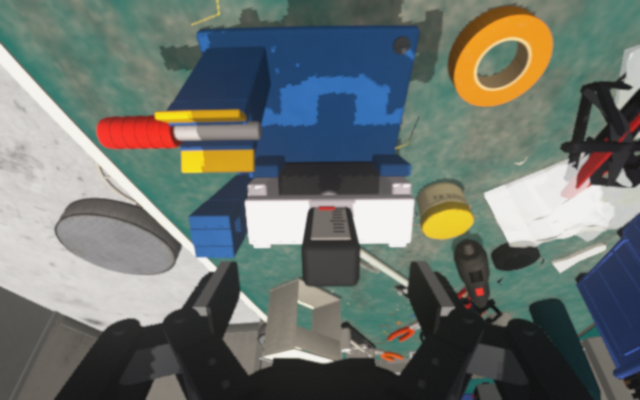

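Housing at (330,255) sits midway between the open fingers; pin in the notch at (170,132). Narrow the fingers, to pass the ear, then descend along the gauge axis.

Emit:
servo_tool([
  [0,0,0,1.9,3.9,-2.4,0.35],
  [0,0,0,1.9,3.9,-2.4,0.35],
  [0,0,0,0.5,-2.5,-13.8,0.35],
  [0,0,0,-1,-9.1,-25.5,0.35],
  [0,0,0,-1.9,-13.5,-33.3,0.35],
])

```text
clock: 8.18
tcp_pos: [0.5684, -0.3326, 0.112]
orientation: [2.141, 1.725, -0.572]
contact_force: [0.1, 0.4, 0.5]
grip_width: 0.0557
gripper_force: 0.0
```

Emit:
servo_tool([
  [0,0,0,0,0,0,0.5],
  [0,0,0,0,0,0,1],
  [0,0,0,0,0,0,1],
  [0,0,0,0,0,0,1],
  [0,0,0,0,0,0,1],
], force=60)

```text
clock: 8.6
tcp_pos: [0.5685, -0.332, 0.1127]
orientation: [2.141, 1.726, -0.572]
contact_force: [-1.7, -2.3, -4.8]
grip_width: 0.0291
gripper_force: 60.0
```

```bash
python3 - <<'E'
from g import *
o=r.get_obs(); R0=R.from_rotvec(o["orientation"])
print(o["clock"],o["tcp_pos"],"in G",(o["tcp_pos"]@G).round(4),o["grip_width"],o["gripper_force"],"joints",o["joints"].round(2),o["contact_force"],o["moment"])
Rt=R.from_matrix(np.c_[-ex,yc,-ez]); print("rot err",(Rt*R0.inv()).as_rotvec(degrees=True).round(2))
E
```

```text
8.6 [ 0.56850788 -0.33198941  0.11274908] in G [ 0.2333  0.6258 -0.0045] 0.029118192351981806 60.04745364189148 joints [ 0.28  0.59 -0.15  1.8   0.77  0.95 -0.57] [-1.73448208 -2.31475357 -4.79193189] [0.46627766 0.06158356 0.09394543]
rot err [ 0.23  0.28 -0.01]
```

Emit:
servo_tool([
  [0,0,0,0.5,2.4,4.3,1],
  [0,0,0,2.1,9.8,17.3,1],
  [0,0,0,4.8,22,39,1],
  [0,0,0,8,36.6,65,1],
  [0,0,0,11,50.8,90,1],
])

```text
clock: 9.02
tcp_pos: [0.5808, -0.2784, 0.2048]
orientation: [2.141, 1.728, -0.568]
contact_force: [0.8, 0.0, -4.6]
grip_width: 0.0293
gripper_force: 60.3
```

Emit:
servo_tool([
  [0,0,0,1,8,35,1],
  [0,0,0,0,15,70,1],
  [0,0,0,0,20,100,1],
  [0,0,0,0,25,120,1],
  [0,0,0,0,25,120,1],
])

```text
clock: 9.43
tcp_pos: [0.5832, -0.2529, 0.3296]
orientation: [2.137, 1.724, -0.556]
contact_force: [0.9, 0.7, -4.3]
grip_width: 0.0295
gripper_force: 60.5
```

```bash
python3 - <<'E'
from g import *
o=r.get_obs(); R0=R.from_rotvec(o["orientation"])
print(o["clock"],o["tcp_pos"],o["grip_width"],o["gripper_force"],o["contact_force"])
for n in("top","side"):
    im,d,T=load(n+"0")
    im,d,T=grab(n,n+"1")
    V=im.max(2).astype(int)
    b=(150,190,220,250) if n=="top" else (200,280,290,370)
    # plate (white) and adapter pts by depth height
    g=np.array([(u,v) for v in range(b[1],b[3]) for u in range(b[0],b[2])]); P=depthpts(n,g,T,d)
    k=(V[g[:,1],g[:,0]]<90)&(P[:,2]>.034)&(P[:,2]<.055)
    c,s,ang=cv2.minAreaRect(P[k][:,:2].astype(np.float32)); print(n,"adapter top",k.sum(),np.round(c,4),np.round(s,4),ang,np.percentile(P[k][:,2],[5,50,95]).round(4))
    w=(im.min(2)[g[:,1],g[:,0]]>130)&(P[:,2]>.004)&(P[:,2]<.02); print("plate",w.sum(),cv2.minAreaRect(P[w][:,:2].astype(np.float32)),np.median(P[w][:,2]))
E
```

```text
9.4333 [ 0.5832169  -0.25286795  0.3295797 ] 0.02945190240395402 60.52263021469116 [ 0.94784308  0.6618408  -4.32425726]
top adapter top 382 [0.5211 0.4218] [0.0423 0.0953] 42.52301025390625 [0.0371 0.0439 0.0486]
plate 1864 ((0.5213494896888733, 0.4099181890487671), (0.181437149643898, 0.20679768919944763), 2.9915740489959717) 0.012519644301901
side adapter top 243 [0.5164 0.4251] [0.0361 0.0948] 40.155452728271484 [0.0376 0.0436 0.0464]
plate 2902 ((0.5561007261276245, 0.4155842065811157), (0.24586962163448334, 0.22983774542808533), 22.70443344116211) 0.01145606250387432
```

```bash
python3 - <<'E'
from g import *
o=r.get_obs(); R0=R.from_rotvec(o["orientation"])
b=np.radians(41.5); ty=np.array([np.cos(b),np.sin(b),0]); tx=np.array([-np.sin(b),np.cos(b),0]); Rt=R.from_matrix(np.c_[tx,ty,[0,0,-1]])
rv=(Rt*R0.inv()).as_rotvec(degrees=True); print(rv,np.linalg.norm(rv),(rv/15).round(3))
E
```

```text
[30.01686012  8.39220238 52.42356425] 60.98910592170985 [2.001 0.559 3.495]
```

Emit:
servo_tool([
  [2.001,0.559,3.495,0,20,3,1],
  [4.002,1.119,6.99,0,55,6,1],
  [6.003,1.678,10.485,0,92,9,1],
  [8.004,2.238,13.98,0,130,10,1],
  [10.006,2.797,17.475,0,168,10,1],
])

```text
clock: 9.95
tcp_pos: [0.5788, -0.0865, 0.3309]
orientation: [1.928, 2.152, -0.406]
contact_force: [1.0, -0.5, -3.9]
grip_width: 0.0294
gripper_force: 60.4
```

Emit:
servo_tool([
  [2.001,0.559,3.495,0,38,0,1],
  [4.002,1.119,6.99,0,76,0,1],
  [6.003,1.678,10.485,0,114,0,1],
  [8.004,2.238,13.98,0,152,0,1],
  [10.006,2.797,17.475,0,190,0,1],
])

```text
clock: 10.37
tcp_pos: [0.5788, 0.1032, 0.3306]
orientation: [1.643, 2.536, -0.217]
contact_force: [1.1, 0.7, -4.6]
grip_width: 0.0292
gripper_force: 60.4
```

Emit:
servo_tool([
  [2.001,0.559,3.495,0,38,0,1],
  [4.002,1.119,6.99,0,76,-10,1],
  [6.003,1.678,10.485,0,114,-20,1],
  [8.004,2.238,13.98,0,152,-30,1],
  [10.006,2.797,17.475,0,190,-30,1],
])

```text
clock: 10.78
tcp_pos: [0.5782, 0.2919, 0.2979]
orientation: [-1.285, -2.861, 0.013]
contact_force: [-0.0, -0.6, -5.7]
grip_width: 0.0293
gripper_force: 60.4
```

Emit:
servo_tool([
  [0,0,0,-5,35,0,1],
  [0,0,0,-10,65,-10,1],
  [0,0,0,-10,65,-10,1],
  [0,0,0,-10,65,-10,1],
])

```text
clock: 11.12
tcp_pos: [0.5674, 0.3586, 0.2893]
orientation: [-1.283, -2.864, 0.012]
contact_force: [-0.3, 0.5, -4.3]
grip_width: 0.0293
gripper_force: 61.3
```

```bash
python3 - <<'E'
from g import *
im,d,T=grab("wrist","w10"); o=r.get_obs(); R0=R.from_rotvec(o["orientation"])
print(o["clock"],o["tcp_pos"],o["grip_width"],o["contact_force"],R0.as_matrix().round(4).tolist(),abs(o["qvel"]).max(),o["joints"].round(2))
px=proj("wrist",[[.52,.423,.044]],T)[0]; print("exp px",px)
b=(int(px[0])-130,max(0,int(px[1])-130),int(px[0])+130,int(px[1])+130)
g=np.array([(u,v) for v in range(b[1],b[3]) for u in range(b[0],b[2])]); P=depthpts("wrist",g,T,d)
V=im.max(2)[g[:,1],g[:,0]]
k=(V<95)&(P[:,2]>.040)&(P[:,2]<.050)&(np.hypot(P[:,0]-.52,P[:,1]-.42)<.075)
q=P[k]; print(k.sum(),g[k].min(0),g[k].max(0),cv2.minAreaRect(q[:,:2].astype(np.float32)),np.percentile(q[:,2],[5,50,95]))
w=(im.min(2)[g[:,1],g[:,0]]>150)&(abs(P[:,2]-.012)<.006); print("plate z",np.median(P[w][:,2]))
E
```

```text
11.1667 [0.56895918 0.35656575 0.28996237] 0.02924226023802698 [ 0.28452365 -1.72202952 -4.40174538] [[-0.6635, 0.7481, -0.0046], [0.7481, 0.6635, -0.0062], [-0.0016, -0.0075, -1.0]] 0.031914818036953195 [-0.22  0.51 -0.64  1.45  0.31  1.29 -0.16]
exp px [331.13063801 102.92651003]
2220 [316  64] [350 141] ((0.5223815441131592, 0.4236447811126709), (0.041354015469551086, 0.09204792976379395), 42.15789031982422) [0.0416873  0.04314775 0.04449351]
plate z 0.011260734039977072
```

Emit:
servo_tool([
  [0.36,-0.26,0.5,-15,22,0,1],
  [0.36,-0.26,0.5,-31,45,0,1],
  [0.36,-0.26,0.5,-46.5,67,-20,1],
  [0.36,-0.26,0.5,-46.5,67,-60,1],
  [0.36,-0.26,0.5,-46.5,67,-90,1],
])

```text
clock: 11.58
tcp_pos: [0.5222, 0.4242, 0.2011]
orientation: [1.275, 2.869, 0.007]
contact_force: [1.4, -1.7, -5.8]
grip_width: 0.029
gripper_force: 61.2
```

Emit:
servo_tool([
  [0,0,0,0,0,-25,1],
  [0,0,0,0,0,-45,1],
  [0,0,0,0,0,-50,1],
  [0,0,0,0,0,-50,1],
])

```text
clock: 11.92
tcp_pos: [0.5236, 0.4212, 0.1505]
orientation: [1.281, 2.867, -0.001]
contact_force: [1.0, -0.1, -3.8]
grip_width: 0.0294
gripper_force: 61.2
```

```bash
python3 - <<'E'
from g import *
o=r.get_obs(); R0=R.from_rotvec(o["orientation"])
print(o["clock"],o["tcp_pos"],o["grip_width"],o["contact_force"],R0.as_matrix().round(4).tolist(),abs(o["qvel"]).max())
im,d,T=grab("wrist","w11"); 
g=np.array([(u,v) for v in range(0,400) for u in range(640)]); P=depthpts("wrist",g,T,d)
V=im.max(2)[g[:,1],g[:,0]]; c=np.array([.5224,.4236]); b=np.radians(42.2)
ux=np.array([np.cos(b),np.sin(b)]); uy=np.array([-ux[1],ux[0]])
L=np.c_[(P[:,:2]-c)@ux,(P[:,:2]-c)@uy,P[:,2]]
k=(V<95)&(P[:,2]>.039)&(P[:,2]<.050)&(abs(L[:,0])<.04)&(abs(L[:,1])<.07); print("adapter visible",k.sum(),np.percentile(L[k],[1,50,99],axis=0).round(4).tolist())
w=(im.min(2)[g[:,1],g[:,0]]>120)&(P[:,2]>.055)&(P[:,2]<.16)&(abs(L[:,0])<.08)&(abs(L[:,1])<.05); q=L[w]; print("gauge white",w.sum(),np.percentile(q,[1,25,50,75,99],axis=0).round(4).tolist())
side,ds,Ts=grab("side","side2"); cv2.imwrite("pics/side2c.png",cv2.resize(side[220:370,150:350],None,fx=4,fy=4,interpolation=cv2.INTER_CUBIC))
E
```

```text
11.9167 [0.52364276 0.42116373 0.15045792] 0.029443770269064532 [ 1.02669381 -0.07094006 -3.84463248] [[-0.6673, 0.7448, 0.0008], [0.7448, 0.6673, -0.0007], [-0.0011, 0.0001, -1.0]] 0.050948501707222156
adapter visible 3687 [[-0.0203, -0.0193, 0.0401], [0.0001, 0.0187, 0.0432], [0.0217, 0.0496, 0.0448]]
gauge white 6825 [[-0.0577, -0.0277, 0.0906], [-0.0423, -0.006, 0.131], [-0.002, 0.0026, 0.1316], [0.0396, 0.0091, 0.132], [0.0557, 0.0191, 0.1331]]
```

View pics/w11.png

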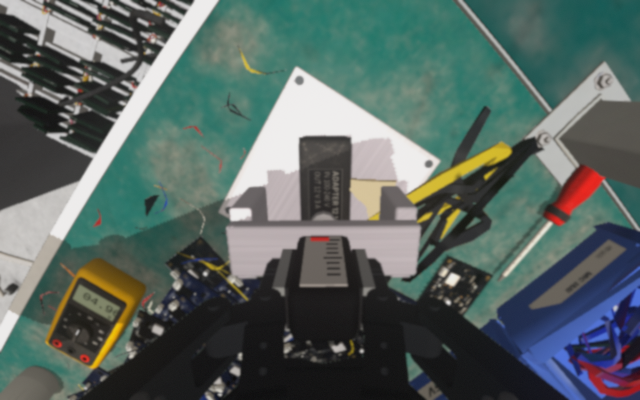

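Gauge hangs square above the adapter (top at (325,180)), legs at either side, bridge at (322,250). A pale yellow patch at (370,195) near the right leg needs a height check.

```bash
python3 - <<'E'
from g import *
c=np.array([.5224,.4236]); b=np.radians(42.2); ux=np.array([np.cos(b),np.sin(b)]); uy=np.array([-ux[1],ux[0]])
for n,f in(("wrist","w10"),("top","top0")):
    im,d,T=load(f); g=np.array([(u,v) for v in range(400) for u in range(640)]); P=depthpts(n,g,T,d); L=np.c_[(P[:,:2]-c)@ux,(P[:,:2]-c)@uy,P[:,2]]
    for s in(-1,1):
        k=(abs(L[:,0]*s-.051)<.011)&(abs(L[:,1])<.03); print(f,s,k.sum(),np.percentile(L[k][:,2],[1,50,99]).round(4), im[g[k][:,1],g[k][:,0]].mean(0).round())
im,d,T=load("w11"); p=[(370,195),(360,205),(375,185)]; P=depthpts("wrist",p,T,d); print(P.round(4),np.c_[(P[:,:2]-c)@ux,(P[:,:2]-c)@uy].round(3))
E
```

```text
w10 -1 758 [0.0093 0.0113 0.013 ] [237. 238. 240.]
w10 1 807 [0.0099 0.0162 0.0241] [178. 210. 222.]
top0 -1 138 [0.0054 0.012  0.0175] [243. 241. 241.]
top0 1 140 [0.0068 0.0164 0.0272] [197. 220. 226.]
[[0.5593 0.4485 0.0175]
 [0.5615 0.4336 0.0108]
 [0.5552 0.459  0.0192]] [[ 0.044 -0.006]
 [ 0.036 -0.019]
 [ 0.048  0.004]]
```

```bash
python3 - <<'E'
from g import *
c=np.array([.5224,.4236]); b=np.radians(42.2); ux=np.array([np.cos(b),np.sin(b)]); uy=np.array([-ux[1],ux[0]])
im,d,T=load("w10"); g=np.array([(u,v) for v in range(400) for u in range(640)]); P=depthpts("wrist",g,T,d); L=np.c_[(P[:,:2]-c)@ux,(P[:,:2]-c)@uy,P[:,2]]
hs=cv2.cvtColor(im,cv2.COLOR_BGR2HSV)[g[:,1],g[:,0]]
print("rows y local, cols x local; height mm (Y if yellowish)")
xs=np.arange(.024,.092,.006)
print("      ",(xs*1000).round())
for y in np.arange(.07,-.08,-.01):
    row=[]
    for x in xs:
        k=(abs(L[:,0]-x)<.003)&(abs(L[:,1]-y)<.005)
        row.append(f"{np.median(L[k][:,2])*1000:4.0f}"+("Y" if np.median(hs[k][:,1])>80 else " ") if k.any() else "  -- ")
    print(f"{y*1000:5.0f}",*row)
E
```

```text
rows y local, cols x local; height mm (Y if yellowish)
       [24. 30. 36. 42. 48. 54. 60. 66. 72. 78. 84. 90.]
   70   11    11    11    10    -1    -1    -1    -1    -1    -1    -1    -1 
   60   11    11    11    11    11    11    -0    -1    -1    -1    -1    -1 
   50   12    12    12    11    11    11    12    11    11    -0    -1    -1 
   40   39    12    11    11    11    11    11    12    11    11    11     9 
   30   12    11    11    11    11    11    11    11    11    11    11    11 
   20   26    11    11    11    11    11    11    11    11    11    11    11 
   10   40    12    12    12    17    13    21    12    11    11    11    11 
    0   40    14    16    18    20    21    23    23    11    11    17    24Y
  -10   39    11    13    14    17    18    19    21    21Y   22Y   23Y   22Y
  -20   11    11    11    12    15    18    20Y   21Y   21Y   13Y   13    12 
  -30   11    11    11    12    18Y   19Y   19Y   21    11    -0    -1    -1Y
  -40   12    12    17Y   18Y   17Y   15    17    19     4    -0     5Y    7Y
  -50   14Y   14Y   13    11    11    12    14    14Y    7Y   -0Y   -0    -1 
  -60  264   269   251   259   255    11    -0    -1    -1    -1    -1    -1 
  -70  339   347   361   365   371   375Y   -1    -1    -1    -1Y   -1    -1 
  -80  343   345   361   270   269     6     5    -0    -1    -1    -1Y   -1
```

Emit:
servo_tool([
  [0,0,0,-1,2,-12,1],
  [0,0,0,-1,2,-25,1],
  [0,0,0,-1,2,-36,1],
  [0,0,0,-1,2,-42,1],
  [0,0,0,-1,2,-44,1],
])

```text
clock: 12.43
tcp_pos: [0.5219, 0.4252, 0.107]
orientation: [1.278, 2.869, 0.003]
contact_force: [-0.3, -0.4, -3.0]
grip_width: 0.0292
gripper_force: 61.4
```

Emit:
servo_tool([
  [0,0,0,0,0,-1.5,1],
  [0,0,0,0,0,-3,1],
  [0,0,0,0,0,-4.5,1],
  [0,0,0,0,0,-6,1],
  [0,0,0,0,0,-6,1],
])

```text
clock: 12.85
tcp_pos: [0.5228, 0.4263, 0.1032]
orientation: [1.278, 2.867, 0.009]
contact_force: [0.6, 0.2, -3.5]
grip_width: 0.0292
gripper_force: 61.4
```

Emit:
servo_tool([
  [0,0,0,0,0,-1,1],
  [0,0,0,0,0,-2,1],
  [0,0,0,0,0,-3,1],
  [0,0,0,0,0,-3,1],
])

```text
clock: 13.18
tcp_pos: [0.5228, 0.4262, 0.1]
orientation: [1.278, 2.868, 0.008]
contact_force: [1.0, -0.4, -4.0]
grip_width: 0.0295
gripper_force: 61.5
```

Emit:
servo_tool([
  [0,0,0,0,0,-1,1],
  [0,0,0,0,0,-2,1],
  [0,0,0,0,0,-2,1],
])

```text
clock: 13.43
tcp_pos: [0.5227, 0.4261, 0.0979]
orientation: [1.278, 2.868, 0.008]
contact_force: [0.6, -0.3, -2.9]
grip_width: 0.0292
gripper_force: 61.5
```

Emit:
servo_tool([
  [0,0,0,0,0,-1,1],
  [0,0,0,0,0,-2,1],
  [0,0,0,0,0,-3,1],
  [0,0,0,0,0,-3,1],
])

```text
clock: 13.77
tcp_pos: [0.5226, 0.426, 0.0948]
orientation: [1.278, 2.868, 0.007]
contact_force: [1.0, -0.3, -2.3]
grip_width: 0.0298
gripper_force: 61.5
```

Emit:
servo_tool([
  [0,0,0,0,0,-0.7,1],
  [0,0,0,0,0,-1.4,1],
  [0,0,0,0,0,-1.4,1],
])

```text
clock: 14.02
tcp_pos: [0.5227, 0.426, 0.0935]
orientation: [1.278, 2.868, 0.007]
contact_force: [0.8, 1.7, -3.0]
grip_width: 0.0293
gripper_force: 61.6
```

Emit:
servo_tool([
  [0,0,0,0,0,-0.7,1],
  [0,0,0,0,0,-1.2,1],
  [0,0,0,0,0,-1.2,1],
])

```text
clock: 14.27
tcp_pos: [0.5226, 0.426, 0.0923]
orientation: [1.278, 2.868, 0.007]
contact_force: [-0.5, 0.9, -3.1]
grip_width: 0.0295
gripper_force: 61.6
```

```bash
python3 - <<'E'
from g import *
im,d,T=grab("wrist","w12"); o=r.get_obs(); print(o["clock"],o["tcp_pos"],o["contact_force"],o["moment"],R.from_rotvec(o["orientation"]).as_matrix()[:,2])
c=np.array([.5224,.4236]); b=np.radians(42.2); ux=np.array([np.cos(b),np.sin(b)]); uy=np.array([-ux[1],ux[0]])
g=np.array([(u,v) for v in range(400) for u in range(640)]); P=depthpts("wrist",g,T,d); L=np.c_[(P[:,:2]-c)@ux,(P[:,:2]-c)@uy,P[:,2]]
mn=im.min(2)[g[:,1],g[:,0]]
for lo,hi in((-.056,-.03),(.03,.056)):
    w=(mn>120)&(L[:,2]>.068)&(L[:,2]<.08)&(L[:,0]>lo)&(L[:,0]<hi)&(abs(L[:,1])<.03); print(w.sum(),np.median(L[w],axis=0).round(4))
w=(mn>120)&(L[:,2]>.055)&(L[:,2]<.08)&(abs(L[:,0])<.08)&(abs(L[:,1])<.03); print(np.percentile(L[w],[1,99],axis=0).round(4).tolist())
V=im.max(2)[g[:,1],g[:,0]];k=(V<95)&(P[:,2]>.039)&(P[:,2]<.050)&(abs(L[:,0])<.04)&(abs(L[:,1])<.07); print("adapter",np.percentile(L[k],[1,99],axis=0).round(4).tolist())
E
```

```text
14.3167 [0.52266745 0.42600112 0.09236971] [-0.16372968 -0.70070623 -3.44057377] [ 0.09207499 -0.0923218   0.01171974] [ 0.00385573  0.00339073 -0.99998682]
1998 [-0.0432  0.0018  0.0735]
1936 [0.0441 0.0023 0.0738]
[[-0.0551, -0.0233, 0.0619], [0.0583, 0.0234, 0.0749]]
adapter [[-0.0207, 0.0082, 0.04], [0.0214, 0.0498, 0.0447]]
```

Emit:
servo_tool([
  [0,0,0,0,0,-0.5,1],
  [0,0,0,0,0,-1,1],
  [0,0,0,0,0,-1,1],
])

```text
clock: 14.57
tcp_pos: [0.5228, 0.4261, 0.0921]
orientation: [1.278, 2.867, 0.008]
contact_force: [0.7, -1.0, 3.8]
grip_width: 0.0293
gripper_force: 62.4
```

Emit:
servo_tool([
  [0,0,0,0,0,0,1],
  [0,0,0,0,0,0,1],
])

```text
clock: 14.73
tcp_pos: [0.5228, 0.4261, 0.0921]
orientation: [1.278, 2.867, 0.008]
contact_force: [-0.4, -1.8, 6.0]
grip_width: 0.0295
gripper_force: 62.5
```

Emit:
servo_tool([
  [0,0,0,0,0,0.5,0.6],
  [0,0,0,0,0,0.5,0.5],
  [0,0,0,0,0,0.5,0.4],
  [0,0,0,0,0,0.5,0.35],
  [0,0,0,0,0,0.5,0.35],
], force=20)

```text
clock: 15.15
tcp_pos: [0.5226, 0.4262, 0.0918]
orientation: [1.278, 2.868, 0.008]
contact_force: [0.7, 0.6, 0.0]
grip_width: 0.0557
gripper_force: 0.0
```

Emit:
servo_tool([
  [0,0,0,0,0,10,0.3],
  [0,0,0,0,0,30,0.3],
  [0,0,0,0,0,60,0.3],
  [0,0,0,0,0,95,0.3],
  [0,0,0,0,0,130,0.3],
])

```text
clock: 15.57
tcp_pos: [0.5222, 0.4259, 0.2237]
orientation: [1.277, 2.869, 0.007]
contact_force: [1.5, 1.3, -0.2]
grip_width: 0.0595
gripper_force: 0.0
```

Emit:
servo_tool([
  [0,0,0,15,-20,20,0.3],
  [0,0,0,30,-40,20,0.3],
  [0,0,0,45,-50,20,0.3],
  [0,0,0,45,-50,20,0.3],
  [0,0,0,45,-50,20,0.3],
])

```text
clock: 15.98
tcp_pos: [0.5686, 0.375, 0.2424]
orientation: [1.281, 2.866, 0.008]
contact_force: [-0.0, -0.0, 0.2]
grip_width: 0.0596
gripper_force: 0.0
```

```bash
python3 - <<'E'
from g import *
im,d,T=grab("wrist","w13"); o=r.get_obs(); print(o["clock"],o["tcp_pos"],o["grip_width"],o["contact_force"])
c=np.array([.5224,.4236]); b=np.radians(42.2); ux=np.array([np.cos(b),np.sin(b)]); uy=np.array([-ux[1],ux[0]])
g=np.array([(u,v) for v in range(400) for u in range(640)]); P=depthpts("wrist",g,T,d); L=np.c_[(P[:,:2]-c)@ux,(P[:,:2]-c)@uy,P[:,2]]
mn=im.min(2)[g[:,1],g[:,0]];V=im.max(2)[g[:,1],g[:,0]]
for lo,hi in((-.056,-.03),(.03,.056)):
    w=(mn>120)&(L[:,2]>.068)&(L[:,2]<.08)&(L[:,0]>lo)&(L[:,0]<hi)&(abs(L[:,1])<.03); print("bridge",w.sum(),np.median(L[w],axis=0).round(4),np.percentile(L[w][:,:2],[1,99],axis=0).round(4).tolist())
k=(V<95)&(P[:,2]>.125)&(P[:,2]<.14)&(abs(L[:,0])<.04)&(abs(L[:,1])<.04); print("housing top",k.sum(),np.percentile(L[k],[1,50,99],axis=0).round(4).tolist())
k=(V<95)&(P[:,2]>.039)&(P[:,2]<.050)&(abs(L[:,0])<.04)&(abs(L[:,1])<.07); print("adapter",cv2.minAreaRect(L[k][:,:2].astype(np.float32)),np.percentile(L[k],[1,99],axis=0).round(4).tolist())
# pin check from top
im,d,T=grab("top","top2"); p=blob(masks(im)["red"],(385,200,440,260)); P=depthpts("top",p,T,d)@A; print("pin red",len(p),np.median(P,axis=0).round(4))
E
```

```text
16.0333 [0.56725639 0.37631208 0.24222061] 0.05971319631660638 [ 0.44428536  0.31627683 -0.07355225]
bridge 866 [-0.0428 -0.0005  0.0731] [[-0.0556, -0.0174], [-0.0302, 0.015]]
bridge 872 [ 0.0431 -0.0002  0.0731] [[0.0305, -0.017], [0.0557, 0.0153]]
housing top 1048 [[-0.0116, -0.0135, 0.1303], [0.0022, -0.001, 0.1328], [0.0154, 0.0107, 0.1347]]
adapter ((0.00013236142694950104, 0.0011407025158405304), (0.09529143571853638, 0.041279010474681854), 89.97834014892578) [[-0.0202, -0.045, 0.0411], [0.0201, 0.0486, 0.0449]]
pin red 80 [0.1475 0.5169 0.0924]
```

```bash
python3 -c "
from bench import r
print(r.hand_in())"
```

```text
the job is handed in; nothing more can be done
None
```

I handed the job in at about 16 s with the pin lying in the notch and the gauge upright on the plate over the unmoved adapter. By camera it stands level and within about 2 mm of the adapter's middle, though I couldn't read the foot itself and `hand_in` returned no verdict.

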